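# Open the counterweighted hold-down and load the die

## Robot

A 7-joint arm with a two-finger parallel gripper is mounted at the origin on the work surface. World frame = base frame: x ahead of the robot, y to its left, z up, the work surface at z = 0. Lengths are in m, angles in degrees, forces in N, time in s.
With the tool pointing down it reaches from about 0.425 to 0.875 m from the base axis. Payload 4.7 kg.
Tool frame: the origin (TCP) lies at the very end of the fingers, on their centre line; the grasp point (between the pads) lies env.hold_point_z behind it (env.hold_point_z is the distance from the TCP to the grasp point, in m); z points along the fingers, y is the line along which they close (so a half turn about z gives the same grasp; the last joint's range is limited). The gripper opens to 87 mm and grips with 3 to 60 N. Pads are 19 mm wide; open, the fingers measure 117 mm over their backs; the gripper's body (75 mm by 190 mm) begins 51 mm behind the grasp point.
Start: joints at [69.849, 18.392, -4.016, 83.108, 1.295, 78.541, -3.26], TCP at [0.232, -0.607, 0.223] pointing down, gripper open.
Joint ranges: [-163.93, 163.93], [-17.29, 119.83], [-79.2, 71.16], [3.27, 140.29], [-89.18, 269.18], [5.43, 117.66], [-154.24, 154.24]. Speed limits (degrees/s): [147.25, 147.25, 180, 180, 180, 180, 180].

## Interface

Orientations are given as [roll, pitch, yaw] about the fixed x, y, z axes, in that order (R = Rz(yaw) Ry(pitch) Rx(roll)).
In Python, from cell import env gives the robot as it stands.
- The arm moves only by the shell command python3 -m jog 'ROWS' [FORCE]. ROWS is JSON, a list of rows, each an object with "dp": the shift along the tool's x, y, z in cm, a list of three; "twist": the turn about the tool's z in degrees; "fingers": the opening, from 0 (shut) to 1 (fully open). A call has 1 to 8 rows; each row is the pose to reach, as a shift and turn from the pose commanded when the call began, along the tool's axes at that moment; what a row does not reach only later rows make up. A row lasts 1/8 s, in which the tool goes at most 62.5 mm and 10.7 degrees, less where a joint would pass 70% of its speed; a pose out of reach is approached as far as the arm can. A call with a gripper value outside its range is refused whole. The fingers move at their own pace and stop on an object; FORCE is the grip in N (left out, the last holds). Time passes only in rows, so rows that repeat a pose let the fingers close. It gives the time, the measured TCP pose, the force, the opening and the grip force at its end, in the units of the state.
- env.get_obs(): the state, without advancing time (a new reading comes with each control period).
- env.read_camera(name): name is "scene" or "top"; returns a dict with "pixels" (480x640x3 uint8, blue, green, red), "depth" (480x640 float32, m along the optical axis (not along the pixel's ray), 0 where there is no reading), "fx", "fy", "cx", "cy" (pixels), "rvec" (rotation vector, rad) and "tvec" (3), from world to camera coordinates, as OpenCV has them. Camera axes: x right, y down, z forward; pixel columns grow to the right and rows downward; lengths in m; the calibration is good to about 2 mm. A picture is of the moment at which its call begins.
- env.sign_off(): hands the job in; it is judged then, once.
The state is a dict: "time_s": time; "qpos": joint angles; "joint_velocities": joint speeds; "effort": joint torques, N m; "tool_pos": TCP position; "tool_rot": TCP orientation; "force": force on the tool from outside, world axes, zero at the start; "wrist_torque": the same for the moment, N m; "grip_width": finger opening in m; "grasp_force": force on a finger pad.
Only numpy, scipy, OpenCV 4.12 (cv2) and the standard library are available. Lean on these libraries where they do the work, as an engineer would, in place of code of your own. Each camera call takes 0.05 s, during which the arm holds its last target. There are 200 camera calls.

## Task

Lift the cross handle of the bench press's counterweighted arm past its balance point and lay it back gently against the rubber stop, without letting it fall or squashing the rubber, so that it rests open by itself. Then stand the short steel die with the wide round foot fully home in the round nest under where the arm was, and leave the punch, the jar and the hammer alone.

Things in the scene. Friction and masses are not known exactly. Their poses are not given: they have to be found in the camera images.
- press: Grey cast bench press, fixed, placed and turned differently each time; origin on the bench under its hinge, axes as hinge. Base plate 130 (x) by 330 mm (y), 20 thick, y -145 to +185. A post (x 39 to 61, y -112 to -142 mm, 240 high) carries a lug with a level stop screw at x = 0, height 225 mm, its rubber tip (18 mm round) pointing to +y; the screw is set differently each time.
- hinge (a point): Centre of the arm's hinge, 110 mm above the bench, between two cheeks (to x +-28 mm, 15 mm above the axis). Axes: x along the hinge axis, y level from the hinge towards the nest and the closed arm's handle, z up.
- handle (a point): Grip point: centre of the wooden sleeve (16 mm thick, 48 long) on the -x half of the cross handle, 46 mm from the arm's middle; a like sleeve on the +x half. The handle is a round bar, 150 mm, parallel to the hinge axis; from the hinge it lies at y = 170 cos(q), z = 170 sin(q) mm, q being presser. The frame turns with the arm (y outwards along it). Beam 22 wide, 16 mm thick.
- weight: Round iron counterweight (48 mm wide, 44 mm long along the hinge axis) on a stem above the hinge end of the arm, turning with it; origin at its centre, with the arm closed 80 mm above the hinge. Its mass differs each time.
- presser (a joint): Arm angle (rad): 0 closed, level; grows as the handle goes up and over the hinge. Takes 3 to 5 N at the handle at first, none at the balance point (0.8 to 1.3, varies); beyond it falls open by itself, with up to 4 N, unless held back; little friction. It rests on the rubber stop somewhere from 1.48 to 2.22, as the screw is set: feel for it; let go 0.05 rad early, it strikes hard.
- buffer (a joint): How far the rubber tip of the stop is squashed (m), 0 when free. Stiffness 3 N/mm; the resting arm alone squashes it 0.3 to 2 mm; more than 4 mm (12 N) is too much, and so is an arm that lands on it faster than 0.4 rad/s (70 mm/s at the handle).
- nest (a point): Centre of the floor of the round nest, a socket 45 mm wide and 10 mm deep with a slightly bevelled mouth, in a 64 mm square steel block on the press's base, 115 mm from the hinge in its +y direction; this floor is 28 mm above the bench, the block's top 38 mm. Axes as hinge.
- die_mid (a point): Middle of the steel die, half-way up (27 mm above its underside), z along its axis, up. Turned steel, 250 g: round foot 40 mm wide, 14 high; above it a round shank 22 mm thick up to 54 mm height. It stands on the bench in one of three places in a row along x, about 105 mm apart, the punch and the jar in the others. In the nest it has 2.5 mm of play all round.
- punch: Bystander: slender steel punch standing up, 70 mm high, 24 mm wide below with a thicker 32 mm head. Origin at the centre of its underside.
- jar: Bystander: small amber glass jar with a black cap, 44 mm wide, 55 mm high. Origin at the centre of its underside.
- hammer: Bystander: hammer with a wooden handle, 240 mm, lying on the bench on the press's -y side, nearer the robot. Origin at the centre of its underside.
Mind the look-alikes: they are no part of the job. Leave any green or turquoise look-alike of the part that bears die_mid alone.

How it is judged:
By the outcome, as a careful person would: the job done as asked, in the order asked, and still so for the second after the job is handed in, with the robot touching nothing.
It also fails if it takes over 72 s, if anything falls off the work surface, if the arm or the gripper's body presses on something with over 40 N, if the wrist force passes 120 N, or if a joint passes its speed limit or range.

## Working session

There is one attempt and no reset: what is moved stays moved. The work goes in short steps, Python scripts to look and compute and a shell command to move; the robot and the scene stay as the last step left them, time stands still between calls to the robot, and variables do not carry over. Pictures are saved under pics/ and viewed, at most 10 in all, crops included, and the job is handed in when it is done.

```bash
ls; mkdir -p pics; cat > h.py <<'E'
import numpy as np, cv2, pickle
from cell import env
def grab(n,tag):
    c=env.read_camera(n); pickle.dump(c,open(f'pics/{n}_{tag}.pkl','wb')); cv2.imwrite(f'pics/{n}_{tag}.png',c['pixels']); return c
def load(n,tag): return pickle.load(open(f'pics/{n}_{tag}.pkl','rb'))
def ray(c,u,v):
    R=cv2.Rodrigues(np.array(c['rvec'],float))[0]; t=np.array(c['tvec'],float).ravel()
    d=R.T@np.array([(u-c['cx'])/c['fx'],(v-c['cy'])/c['fy'],1]); return -R.T@t,d
def onz(c,u,v,z):
    o,d=ray(c,u,v); return o+d*(z-o[2])/d[2]
def proj(c,P):
    K=np.array([[c['fx'],0,c['cx']],[0,c['fy'],c['cy']],[0,0,1]])
    return cv2.projectPoints(np.array(P,float).reshape(-1,1,3),np.array(c['rvec'],float),np.array(c['tvec'],float),K,None)[0].reshape(-1,2)
def cloud(c):
    R=cv2.Rodrigues(np.array(c['rvec'],float))[0]; t=np.array(c['tvec'],float).ravel()
    v,u=np.mgrid[:480,:640]; d=c['depth']
    X=np.stack([(u-c['cx'])/c['fx']*d,(v-c['cy'])/c['fy']*d,d],-1); return (X-t)@R
E
python3 - <<'E'
from h import *
for n in('scene','top'):
    c=grab(n,'a'); print(n,c['fx'],c['cx'],c['cy'],ray(c,320,240), (c['depth']>0).mean())
print(env.hold_point_z, env.get_obs())
E
```

```text
pics
scene 564.3292015418855 324.35484266151616 244.0288794974205 (array([1.05439482, 0.71433088, 1.14907548]), array([-0.38910038, -0.55869261, -0.7325121 ])) 0.9961555989583334
top 463.20749910874645 319.4871802201076 236.59122080399973 (array([ 0.37004815, -0.00630643,  1.25617478]), array([ 0.12146225, -0.01688478, -0.99248033])) 0.996025390625
0.0187 {'time_s': 0.1, 'qpos': array([69.84764863, 18.43606973, -4.01638507, 83.16852024,  1.29600572,
       78.54196801, -3.25756049]), 'joint_velocities': array([-0.0047659 , -0.08462643, -0.11206631, -0.17231471,  0.0084882 ,
        0.00233414,  0.0264932 ]), 'effort': array([-9.00422401e-05, -4.92570555e+01, -4.05670311e-01, -3.13401318e+01,
       -6.41868473e-02,  3.94556543e-02,  1.06632754e-04]), 'tool_pos': array([ 0.23229207, -0.60653125,  0.22155144]), 'tool_rot': array([-1.79898736e+02,  6.24823647e-03,  2.09654152e+01]), 'force': array([-0.47861308,  0.59949971,  0.18306422]), 'wrist_torque': array([-0.02074824, -0.05427292, -0.00473959]), 'grasp_force': 0.0, 'grip_width': 0.08693691839072734}
```

View pics/scene_a.png

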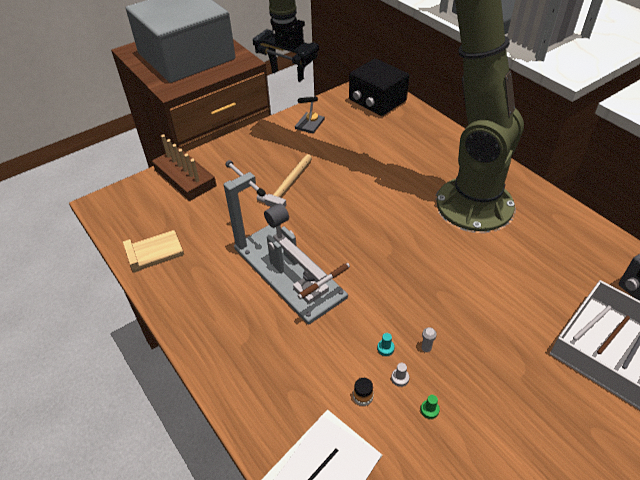

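View pics/top_a.png

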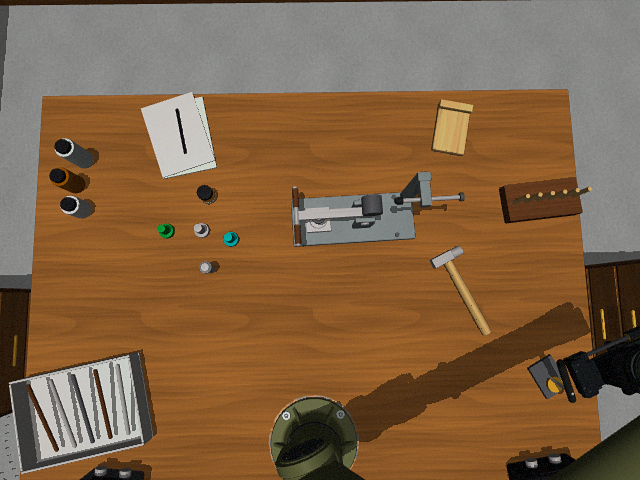

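Top view shows the press (handle at about (296,216), post at (425,185)) with its +y axis to the left. For the die:
- grey-white wide-foot part (202,229): fits the die
- turquoise (231,239) and green (165,230): look-alikes
- slender punch (207,267) and black-capped jar (206,193): bystanders

In the scene view the choice is at (401,373).

```bash
cat > m.py <<'E'
from h import *
np.set_printoptions(precision=4,suppress=True)
for n in('top','scene'):
    c=load(n,'a'); P=cloud(c); X=P.reshape(-1,3); hsv=cv2.cvtColor(c['pixels'],cv2.COLOR_BGR2HSV).reshape(-1,3).astype(int)
    box=(X[:,0]>.3)&(X[:,0]<.85)&(X[:,1]>-.4)&(X[:,1]<.12)
    def rect(m,l):
        p=X[m]; r=cv2.minAreaRect((p[:,:2]*1000).astype(np.float32)); print(n,l,m.sum(),'rect',r,'z',np.percentile(p[:,2],[5,50,95]))
        return r
    bp=box&(X[:,2]>.014)&(X[:,2]<.026)&(hsv[:,1]<70); 
    rect(bp,'base'); print(cv2.boxPoints(cv2.minAreaRect((X[bp][:,:2]*1000).astype(np.float32))).tolist())
    hd=box&(X[:,2]>.098)&(X[:,2]<.13)&(hsv[:,1]>90); 
    if hd.sum()>5: rect(hd,'sleeves')
    po=box&(X[:,2]>.2); rect(po,'high')
    k=po&(X[:,2]<.3)
    for lo in np.arange(.2,.26,.01):
        m=box&(X[:,2]>lo)&(X[:,2]<lo+.01)
        if m.sum()>5: print(lo,m.sum(),X[m].min(0),X[m].max(0))
    g=(X[:,1]>.12)&(X[:,1]<.4)&(X[:,0]>.3)&(X[:,0]<.65)&(X[:,2]>.008)&(X[:,2]<.12)
    k,L,st,ce=cv2.connectedComponentsWithStats(g.reshape(480,640).astype(np.uint8))
    for i in range(1,k):
        if st[i,4]>15:
            m=(L==i).ravel(); p=X[m]; zt=np.percentile(p[:,2],97); tp=p[p[:,2]>zt-.004]
            print(n,'obj px',ce[i],st[i,4],'topz',zt,'topc',(tp[:,:2].min(0)+tp[:,:2].max(0))/2,'bgr',np.median(c['pixels'].reshape(-1,3)[m],0))
# die crop
c=load('scene','a'); cv2.imwrite('pics/crop.png',cv2.resize(c['pixels'][310:440,330:470],None,fx=4,fy=4,interpolation=cv2.INTER_CUBIC))
t=load('top','a'); cv2.imwrite('pics/cropp.png',cv2.resize(t['pixels'][160:260,280:480],None,fx=4,fy=4,interpolation=cv2.INTER_CUBIC))
E
python3 m.py
```

```text
top base 3622 rect ((566.8743286132812, -177.0993194580078), (468.9423828125, 189.95103454589844), 79.96923065185547) z [0.0168 0.0209 0.0249]
[[432.5111083984375, -391.44390869140625], [619.55859375, -424.5290222167969], [701.237548828125, 37.245269775390625], [514.1900634765625, 70.33038330078125]]
top sleeves 225 rect ((629.7196655273438, -76.0045166015625), (131.51971435546875, 316.060302734375), 27.469655990600586) z [0.1124 0.1174 0.1215]
top high 2372 rect ((534.4329223632812, -146.70285034179688), (132.84669494628906, 411.4435119628906), 31.60608673095703) z [0.2085 1.2562 1.2562]
0.2 154 [ 0.558  -0.2536  0.2001] [ 0.6457 -0.1236  0.21  ]
0.21000000000000002 239 [ 0.5585 -0.2568  0.21  ] [ 0.6445 -0.131   0.2198]
0.22000000000000003 172 [ 0.5695 -0.3482  0.2202] [ 0.6441 -0.1931  0.23  ]
0.23000000000000004 451 [ 0.5692 -0.3518  0.23  ] [ 0.6491 -0.1944  0.24  ]
0.24000000000000005 135 [ 0.5714 -0.2749  0.24  ] [ 0.6473 -0.2454  0.2468]
top obj px [206.4371 197.006 ] 167 topz 0.05929005220131784 topc [0.6404 0.2768] bgr [30. 33. 33.]
top obj px [165.1858 229.929 ] 183 topz 0
[... 1154 characters left out ...]
 ] [ 0.6497 -0.1903  0.2299]
0.23000000000000004 302 [ 0.5693 -0.3518  0.23  ] [ 0.6484 -0.192   0.24  ]
0.24000000000000005 73 [ 0.5745 -0.2726  0.2401] [ 0.6481 -0.2419  0.2439]
scene obj px [428.1946 338.2763] 257 topz 0.0723275149389673 topc [0.4548 0.2719] bgr [ 79. 100. 113.]
scene obj px [385.9848 344.6742] 264 topz 0.05568776980725762 topc [0.5315 0.2157] bgr [145.  147.   45.5]
scene obj px [400.4502 375.1306] 291 topz 0.05598874507926178 topc [0.5576 0.2942] bgr [157. 159. 167.]
scene obj px [367.9489 386.3431] 137 topz 0.058389550098761726 topc [0.6425 0.2784] bgr [35. 33. 34.]
scene obj px [429.471  405.4942] 259 topz 0.056615661496032275 topc [0.5572 0.39  ] bgr [ 65. 133.  46.]
```

View pics/crop.png

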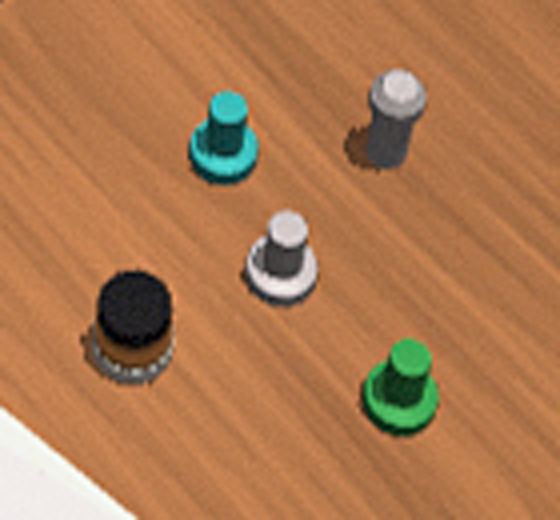

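View pics/cropp.png

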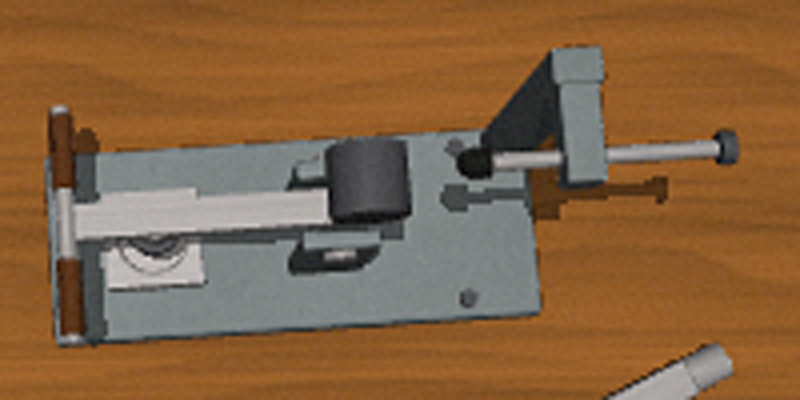

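The crop confirms the die: bare steel with a wide foot, at crop (285,260) between the two coloured copies. The press crop shows the rubber tip at crop (472,162) and the near (-x) sleeve at crop (70,297).

```bash
cat > m2.py <<'E'
from h import *
np.set_printoptions(precision=4,suppress=True)
for n in('top','scene'):
    c=load(n,'a'); P=cloud(c); hsv=cv2.cvtColor(c['pixels'],cv2.COLOR_BGR2HSV).astype(int)
    box=(P[...,0]>.49)&(P[...,0]<.71)&(P[...,1]>-.37)&(P[...,1]<.1)
    def comps(m,l,z,mn=20):
        k,L,st,ce=cv2.connectedComponentsWithStats(m.astype(np.uint8))
        for i in range(1,k):
            if st[i,4]>=mn:
                v,u=np.nonzero(L==i); q=np.array([onz(c,a,b,z)[:2] for a,b in zip(u,v)])*1000
                r=cv2.minAreaRect(q.astype(np.float32)); print(n,l,st[i,4],'mean',q.mean(0),'rect',np.round(r[0],1),np.round(r[1],1),round(r[2],2),'corners',np.round(cv2.boxPoints(r),0).tolist() if l=='base' else '')
    comps(box&(P[...,2]>.012)&(P[...,2]<.028)&(hsv[...,1]<80),'base',.02,300)
    comps(box&(P[...,2]>.1)&(P[...,2]<.13)&(hsv[...,1]>90),'sleeve',.116)
    # screw/rubber: dark, z ~.225-.235
    for lo,hi in((.205,.25),):
        m=box&(P[...,2]>lo)&(P[...,2]<hi)&(P[...,1]<-.17)&(c['pixels'].max(2)<60); X=P[m]
        print(n,'dark',m.sum(),X.min(0) if m.any() else '',X.max(0) if m.any() else '')
    d=np.argwhere(box&(P[...,2]>.036)&(P[...,2]<.043)&(hsv[...,1]<60)&(P[...,1]>-.1)); X=P[tuple(d.T)]; print(n,'nestblock',len(d),np.percentile(X,[3,97],axis=0).tolist())
E
python3 m2.py
```

```text
top base 2841 mean [ 557.4248 -155.2775] rect [ 579.1 -126. ] [129.8 309.7] 2.77 corners [[507.0, 25.0], [522.0, -284.0], [651.0, -278.0], [636.0, 32.0]]
top base 654 mean [625.489  -51.3735] rect [624.1 -60.8] [ 34.1 179.3] 2.65 corners [[603.0, 28.0], [611.0, -151.0], [645.0, -150.0], [637.0, 30.0]]
top sleeve 111 mean [618.3068  34.7822] rect [619.4  34.9] [15.1 46.1] 89.35 corners 
top sleeve 111 mean [526.1799  30.6977] rect [525.6  31.1] [14.9 45.2] 89.32 corners 
top dark 172 [ 0.5692 -0.3496  0.2055] [ 0.643  -0.1931  0.2406]
top nestblock 191 [[0.5435136671231149, -0.05417250048546322, 0.03618380896776619], [0.6063891485833228, 0.008759818087199051, 0.04240563244080845]]
scene base 3005 mean [598.3331 -96.6999] rect [ 584.6 -112.5] [132.9 334.2] 3.42 corners [[508.0, 50.0], [528.0, -283.0], [661.0, -275.0], [641.0, 58.0]]
scene sleeve 122 mean [528.1079  34.7464] rect [529.8  34.6] [52.7 18. ] 3.4 corners 
scene sleeve 106 mean [619.356   37.3163] rect [619.2  37. ] [46.5 15.2] 3.14 corners 
scene dark 169 [ 0.5717 -0.3462  0.206 ] [ 0.6497 -0.192   0.2418]
scene nestblock 165 [[0.5467317184171302, -0.05033997449854145, 0.03620805699688301], [0.6086837740198097, 0.011496235244053734, 0.04227438495887509]]
```

```bash
cat > go.py <<'E'
# go.py x y z yaw : dp (cm, tool axes) and twist to reach a world TCP target from the measured pose
import sys,numpy as np
from cell import env
from scipy.spatial.transform import Rotation as R
o=env.get_obs(); x,y,z,yaw=map(float,sys.argv[1:5])
r=R.from_euler('xyz',o['tool_rot'],degrees=True)
print('pos',o['tool_pos'].round(4),'rot',o['tool_rot'].round(2),'F',o['force'].round(2))
print('dp',(r.inv().apply(np.array([x,y,z])-o['tool_pos'])*100).round(2),'twist',round((o['tool_rot'][2]-yaw+180)%360-180,2))
E
python3 -m jog '[{"dp":[6,-6,0]},{"dp":[12,-12,0]},{"dp":[18,-18,0]},{"dp":[24,-24,0]},{"dp":[30,-30,0]},{"dp":[36,-36,0]},{"dp":[42,-42,0]},{"dp":[42,-42,0]}]'
python3 go.py .523 .0315 .19 2.8
```

```text
pos [ 0.2323 -0.6065  0.2216] rot [-1.799e+02  1.000e-02  2.097e+01] F [-0.48  0.6   0.18]
dp [ 49.98 -49.17   3.24] twist 18.17validation failed for argument at $[0]...
```

Rows need all keys.

```bash

python3 -m jog '[{"dp":[6,-6,0],"twist":0,"fingers":0.6},{"dp":[12,-12,0],"twist":0,"fingers":0.6},{"dp":[18,-18,0],"twist":0,"fingers":0.6},{"dp":[24,-24,0],"twist":0,"fingers":0.6},{"dp":[30,-30,0],"twist":0,"fingers":0.6},{"dp":[36,-36,0],"twist":0,"fingers":0.6},{"dp":[42,-42,0],"twist":0,"fingers":0.6},{"dp":[42,-42,0],"twist":0,"fingers":0.6}]' 15
python3 go.py .523 .0315 .17 2.8
```

```text
time_s: 1.1
tool_pos: [0.4365, -0.1484, 0.2224]
tool_rot: [180.0, 0.0, 20.9]
force: [0.8, 0.1, 0.2]
grip_width: 0.0522
grasp_force: 0.0
pos [ 0.4365 -0.1484  0.2224] rot [1.7997e+02 1.0000e-02 2.0940e+01] F [0.77 0.08 0.16]
dp [ 14.51 -13.72   5.23] twist 18.14
```

```bash

python3 -m jog '[{"dp":[0,0,0],"twist":0,"fingers":0.6},{"dp":[0,0,0],"twist":0,"fingers":0.6}]'
python3 go.py .523 .0315 .15 2.8
```

```text
time_s: 1.35
tool_pos: [0.4357, -0.1509, 0.2223]
tool_rot: [180.0, 0.1, 21.0]
force: [-0.2, 0.3, -0.2]
grip_width: 0.0524
grasp_force: 0.0
pos [ 0.4357 -0.1509  0.2223] rot [1.7998e+02 6.0000e-02 2.0970e+01] F [-0.17  0.31 -0.21]
dp [ 14.68 -13.91   7.21] twist 18.17
```

```bash

python3 -m jog '[{"dp":[4,-4,1],"twist":5,"fingers":0.6},{"dp":[8,-8,3],"twist":10,"fingers":0.6},{"dp":[12,-12,5],"twist":15,"fingers":0.6},{"dp":[14.7,-13.9,7.2],"twist":18.2,"fingers":0.6},{"dp":[14.7,-13.9,7.2],"twist":18.2,"fingers":0.6},{"dp":[14.7,-13.9,7.2],"twist":18.2,"fingers":0.6}]'
python3 go.py .523 .0315 .0913 2.8
```

```text
time_s: 2.1
tool_pos: [0.5236, 0.0296, 0.1503]
tool_rot: [180.0, 0.1, 2.6]
force: [0.1, -0.0, 0.5]
grip_width: 0.0521
grasp_force: 0.0
pos [0.5236 0.0296 0.1503] rot [1.7995e+02 6.0000e-02 2.6100e+00] F [ 0.07 -0.02  0.51]
dp [-0.04 -0.2   5.9 ] twist -0.19
```

```bash

python3 -m jog '[{"dp":[0,-0.2,3],"twist":0,"fingers":0.6},{"dp":[0,-0.2,5.9],"twist":0,"fingers":0.6},{"dp":[0,-0.2,5.9],"twist":0,"fingers":0.6},{"dp":[0,-0.2,5.9],"twist":0,"fingers":0.1},{"dp":[0,-0.2,5.9],"twist":0,"fingers":0.1},{"dp":[0,-0.2,5.9],"twist":0,"fingers":0.1},{"dp":[0,-0.2,5.9],"twist":0,"fingers":0.1}]' 15
python3 go.py .523 .0315 .0913 2.8
```

```text
time_s: 2.98
tool_pos: [0.5241, 0.033, 0.0921]
tool_rot: [179.9, -0.1, 2.8]
force: [0.8, -7.7, 2.2]
grip_width: 0.0202
grasp_force: 4.1
pos [0.5241 0.033  0.0921] rot [ 1.7988e+02 -5.0000e-02  2.7700e+00] F [ 0.76 -7.71  2.17]
dp [-0.11  0.14  0.08] twist -0.03
```

```bash

python3 -m jog '[{"dp":[0,0.2,0],"twist":0,"fingers":0},{"dp":[0,0.2,0],"twist":0,"fingers":0},{"dp":[0,0.2,0],"twist":0,"fingers":0}]' 15
python3 go.py .523 .0315 .0913 2.8
```

```text
time_s: 3.35
tool_pos: [0.5242, 0.0307, 0.092]
tool_rot: [179.9, -0.0, 2.7]
force: [-0.7, -5.8, 6.0]
grip_width: 0.0152
grasp_force: 15.0
pos [0.5242 0.0307 0.092 ] rot [ 1.7989e+02 -3.0000e-02  2.7100e+00] F [-0.67 -5.76  6.03]
dp [-0.11 -0.09  0.07] twist -0.09
```

```bash

python3 -m jog '[{"dp":[0,0.13,-1.0],"twist":0,"fingers":0},{"dp":[0,0.22,-2.0],"twist":0,"fingers":0},{"dp":[0,0.37,-3.0],"twist":0,"fingers":0},{"dp":[0,0.59,-4.0],"twist":0,"fingers":0},{"dp":[0,0.86,-5.0],"twist":0,"fingers":0},{"dp":[0,1.19,-6.0],"twist":0,"fingers":0},{"dp":[0,1.57,-6.9],"twist":0,"fingers":0},{"dp":[0,2.0,-7.8],"twist":0,"fingers":0}]' 18
cat > arc.py <<'E'
from h import *
import sys
# geometry in press frame: hinge estimate, angle by TCP position (grasp point 18.7mm above TCP)
o=env.get_obs(); y=np.deg2rad(2.8); ey=np.array([-np.sin(y),np.cos(y)]); H=np.array([.5813,-.138])
g=o['tool_pos']+[0,0,env.hold_point_z]; Y=(g[:2]-H)@ey; Z=g[2]-.110; q=np.arctan2(Z,Y)
F=o['force']; Fy=F[:2]@ey; Fz=F[2]
print('q %.3f r %.1fmm  F_tan %.2f F_rad %.2f Fx %.2f  t %.2f grip %.4f'%(q,1e3*np.hypot(Y,Z),-np.sin(q)*Fy+np.cos(q)*Fz,np.cos(q)*Fy+np.sin(q)*Fz,F[0],o['time_s'],o['grip_width']))
for t in map(float,sys.argv[1:]): print(t,'dp y %.2f z %.2f'%(100*(Y-.17*np.cos(t)),100*(Z-.17*np.sin(t))))
E
python3 arc.py .54 .6 .66 .72 .78 .84 .9 .96
```

```text
time_s: 4.35
tool_pos: [0.5248, 0.0133, 0.1704]
tool_rot: [-179.9, -0.0, 2.8]
force: [4.3, 2.1, -2.3]
grip_width: 0.0153
grasp_force: 18.0
q 0.475 r 173.0mm  F_tan -2.89 F_rad 0.64 Fx 4.30  t 4.35 grip 0.0153
0.54 dp y 0.80 z -0.83
0.6 dp y 1.36 z -1.69
0.66 dp y 1.96 z -2.51
0.72 dp y 2.61 z -3.30
0.78 dp y 3.30 z -4.04
0.84 dp y 4.04 z -4.75
0.9 dp y 4.82 z -5.41
0.96 dp y 5.64 z -6.02
```

```bash

python3 -m jog '[{"dp":[0.1,0.6,-0.9],"twist":0,"fingers":0},{"dp":[0.1,1.15,-1.75],"twist":0,"fingers":0},{"dp":[0.1,1.75,-2.6],"twist":0,"fingers":0},{"dp":[0.1,2.4,-3.4],"twist":0,"fingers":0},{"dp":[0.1,3.1,-4.15],"twist":0,"fingers":0},{"dp":[0.1,3.85,-4.85],"twist":0,"fingers":0},{"dp":[0.1,4.65,-5.5],"twist":0,"fingers":0},{"dp":[0.1,5.5,-6.1],"twist":0,"fingers":0}]' 18
python3 arc.py 1.02 1.08 1.14 1.2 1.26 1.32 1.38 1.44
```

```text
time_s: 5.35
tool_pos: [0.5273, -0.0375, 0.2331]
tool_rot: [-179.7, 0.1, 3.0]
force: [-4.3, 10.6, 9.8]
grip_width: 0.0152
grasp_force: 18.0
q 0.942 r 175.3mm  F_tan -3.01 F_rad 14.30 Fx -4.28  t 5.35 grip 0.0152
1.02 dp y 1.41 z -0.30
1.08 dp y 2.29 z -0.81
1.14 dp y 3.21 z -1.26
1.2 dp y 4.15 z -1.66
1.26 dp y 5.11 z -2.00
1.32 dp y 6.09 z -2.28
1.38 dp y 7.08 z -2.51
1.44 dp y 8.09 z -2.67
```

```bash
sed -i 's/g\[2\]-.110/g[2]-.1175/' arc.py
python3 arc.py 0.96 1.02 1.08 1.14 1.2 1.26 1.32
```

```text
q 0.916 r 169.3mm  F_tan -2.64 F_rad 14.37 Fx -4.28  t 5.35 grip 0.0152
0.96 dp y 0.56 z -0.49
1.02 dp y 1.41 z -1.05
1.08 dp y 2.29 z -1.56
1.14 dp y 3.21 z -2.01
1.2 dp y 4.15 z -2.41
1.26 dp y 5.11 z -2.75
1.32 dp y 6.09 z -3.03
```

```bash

python3 -m jog '[{"dp":[0,-0.15,-0.25],"twist":-0.2,"fingers":0},{"dp":[0,0.4,-0.75],"twist":-0.2,"fingers":0},{"dp":[0,1.25,-1.3],"twist":-0.2,"fingers":0}]' 18
python3 arc.py 1.08 1.14 1.2 1.26 1.32 
```

```text
time_s: 5.72
tool_pos: [0.5281, -0.0553, 0.2441]
tool_rot: [-180.0, 0.1, 3.0]
force: [-2.7, 1.8, 3.2]
grip_width: 0.0155
grasp_force: 18.0
q 1.040 r 168.4mm  F_tan -0.03 F_rad 3.75 Fx -2.68  t 5.72 grip 0.0155
1.08 dp y 0.51 z -0.46
1.14 dp y 1.42 z -0.92
1.2 dp y 2.36 z -1.32
1.26 dp y 3.32 z -1.66
1.32 dp y 4.30 z -1.94
```

```bash

python3 -m jog '[{"dp":[0,0.6,-0.45],"twist":0.2,"fingers":0},{"dp":[0,1.4,-0.85],"twist":0.2,"fingers":0},{"dp":[0,2.35,-1.25],"twist":0.2,"fingers":0},{"dp":[0,3.3,-1.55],"twist":0.2,"fingers":0},{"dp":[0,4.3,-1.85],"twist":0.2,"fingers":0}]' 18
python3 arc.py 1.35 1.4 1.45 1.5 1.55 1.6 1.65
```

```text
time_s: 6.35
tool_pos: [0.5304, -0.0996, 0.2618]
tool_rot: [180.0, 0.1, 2.7]
force: [-3.6, -0.6, -0.3]
grip_width: 0.015
grasp_force: 18.0
q 1.325 r 168.0mm  F_tan 0.34 F_rad -0.44 Fx -3.64  t 6.35 grip 0.0150
1.35 dp y 0.36 z -0.29
1.4 dp y 1.19 z -0.46
1.45 dp y 2.03 z -0.58
1.5 dp y 2.88 z -0.66
1.55 dp y 3.73 z -0.70
1.6 dp y 4.58 z -0.70
1.65 dp y 5.43 z -0.65
```

```bash

python3 -m jog '[{"dp":[-0.1,0.4,-0.1],"twist":0,"fingers":0},{"dp":[-0.15,1.2,-0.27],"twist":0,"fingers":0},{"dp":[-0.2,2.0,-0.4],"twist":0,"fingers":0},{"dp":[-0.2,2.85,-0.48],"twist":0,"fingers":0},{"dp":[-0.2,3.7,-0.5],"twist":0,"fingers":0},{"dp":[-0.2,4.3,-0.5],"twist":0,"fingers":0},{"dp":[-0.2,4.9,-0.48],"twist":0,"fingers":0}]' 18
python3 arc.py 1.65 1.68 1.71 1.74 1.77 1.8 1.83 1.86
python3 - <<'E'
from h import *
grab('scene','b')
E
```

```text
time_s: 7.22
tool_pos: [0.5323, -0.1475, 0.2675]
tool_rot: [180.0, -0.1, 2.8]
force: [3.6, -1.2, -0.2]
grip_width: 0.0151
grasp_force: 18.0
q 1.613 r 168.9mm  F_tan 1.40 F_rad -0.14 Fx 3.63  t 7.22 grip 0.0151
1.65 dp y 0.63 z -0.07
1.68 dp y 1.14 z -0.02
1.71 dp y 1.65 z 0.04
1.74 dp y 2.15 z 0.12
1.77 dp y 2.65 z 0.21
1.8 dp y 3.15 z 0.32
1.83 dp y 3.65 z 0.44
1.86 dp y 4.14 z 0.58
```

View pics/scene_b.png

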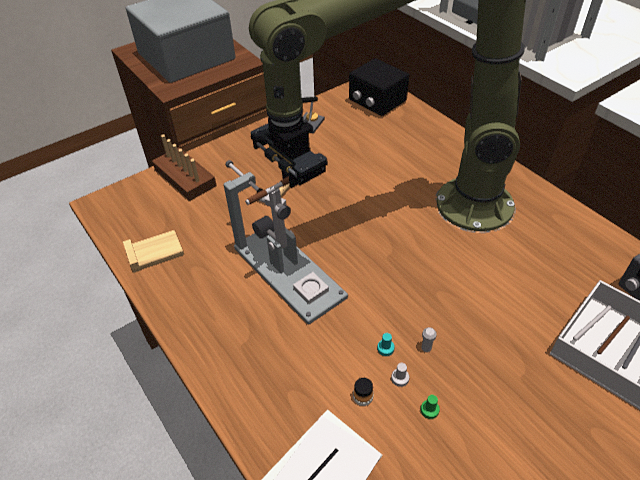

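The arm stands upright in the gripper at about (280,205), near vertical and short of the stop. The nest is exposed at (311,286). I continue slowly.

```bash

python3 -m jog '[{"dp":[0,0.4,0.05],"twist":0,"fingers":0},{"dp":[0,0.8,0.06],"twist":0,"fingers":0},{"dp":[0,1.2,0.08],"twist":0,"fingers":0},{"dp":[0,1.6,0.12],"twist":0,"fingers":0},{"dp":[0,2.0,0.18],"twist":0,"fingers":0},{"dp":[0,2.4,0.26],"twist":0,"fingers":0},{"dp":[0,2.8,0.34],"twist":0,"fingers":0},{"dp":[0,3.0,0.38],"twist":0,"fingers":0}]' 18
python3 arc.py 1.8 1.82 1.84 1.86 1.88 1.9
```

```text
time_s: 8.28
tool_pos: [0.5329, -0.1777, 0.2629]
tool_rot: [180.0, 0.0, 2.7]
force: [4.5, -1.6, -0.9]
grip_width: 0.0158
grasp_force: 18.0
q 1.794 r 168.3mm  F_tan 2.01 F_rad -0.46 Fx 4.48  t 8.28 grip 0.0158
1.8 dp y 0.13 z -0.15
1.82 dp y 0.46 z -0.07
1.84 dp y 0.79 z 0.02
1.86 dp y 1.12 z 0.11
1.88 dp y 1.44 z 0.21
1.9 dp y 1.76 z 0.32
```

```bash

python3 -m jog '[{"dp":[0.1,0.2,0.05],"twist":0,"fingers":0},{"dp":[0.1,0.4,0.1],"twist":0,"fingers":0},{"dp":[0.1,0.6,0.15],"twist":0,"fingers":0},{"dp":[0.1,0.8,0.2],"twist":0,"fingers":0}]' 18
python3 arc.py
python3 -m jog '[{"dp":[0,0.2,0.06],"twist":0,"fingers":0},{"dp":[0,0.4,0.12],"twist":0,"fingers":0},{"dp":[0,0.6,0.18],"twist":0,"fingers":0}]' 18
python3 arc.py 1.9
```

```text
time_s: 8.78
tool_pos: [0.5333, -0.1855, 0.2606]
tool_rot: [-180.0, 0.1, 2.7]
force: [-1.4, -3.0, -0.9]
grip_width: 0.0154
grasp_force: 18.0
q 1.843 r 167.9mm  F_tan 3.02 F_rad -0.10 Fx -1.38  t 8.78 grip 0.0154
time_s: 9.15
tool_pos: [0.5337, -0.1914, 0.2586]
tool_rot: [-180.0, 0.1, 2.7]
force: [-4.4, -2.2, -3.1]
grip_width: 0.0157
grasp_force: 18.0
q 1.880 r 167.8mm  F_tan 2.86 F_rad -2.39 Fx -4.43  t 9.15 grip 0.0157
1.9 dp y 0.39 z -0.10
```

```bash

python3 -m jog '[{"dp":[0,0.15,0.07],"twist":0,"fingers":0},{"dp":[0,0.3,0.13],"twist":0,"fingers":0}]' 18 >/dev/null; python3 arc.py
python3 -m jog '[{"dp":[0,0.15,0.05],"twist":0,"fingers":0},{"dp":[0,0.3,0.1],"twist":0,"fingers":0}]' 18 >/dev/null; python3 arc.py
```

```text
q 1.900 r 167.7mm  F_tan 2.71 F_rad -0.80 Fx -4.34  t 9.40 grip 0.0155
q 1.918 r 167.7mm  F_tan 1.73 F_rad 0.50 Fx -5.30  t 9.65 grip 0.0151
```

```bash

python3 -m jog '[{"dp":[0,0.1,0.04],"twist":0,"fingers":0},{"dp":[0,0.1,0.04],"twist":0,"fingers":0}]' 18 >/dev/null; python3 arc.py
python3 -m jog '[{"dp":[0,0.1,0.04],"twist":0,"fingers":0},{"dp":[0,0.1,0.04],"twist":0,"fingers":0}]' 18 >/dev/null; python3 arc.py
```

```text
q 1.926 r 167.7mm  F_tan 2.45 F_rad -0.63 Fx -4.23  t 9.90 grip 0.0155
q 1.932 r 167.7mm  F_tan 3.29 F_rad -1.06 Fx -3.40  t 10.15 grip 0.0154
```

```bash

for i in 1; do python3 -m jog '[{"dp":[0,0.1,0.04],"twist":0,"fingers":0},{"dp":[0,0.2,0.08],"twist":0,"fingers":0}]' 18 >/dev/null; python3 arc.py; done
python3 -m jog '[{"dp":[0,0.1,0.04],"twist":0,"fingers":0},{"dp":[0,0.2,0.08],"twist":0,"fingers":0}]' 18 >/dev/null; python3 arc.py
python3 -c "
from h import *
c=grab('scene','c'); cv2.imwrite('pics/crc.png',cv2.resize(c['pixels'][140:290,200:360],None,fx=4,fy=4,interpolation=cv2.INTER_CUBIC))"
```

```text
q 1.944 r 167.6mm  F_tan 2.07 F_rad 0.44 Fx -4.45  t 10.40 grip 0.0148
q 1.957 r 167.6mm  F_tan 1.39 F_rad -0.58 Fx -4.59  t 10.65 grip 0.0156
```

View pics/crc.png

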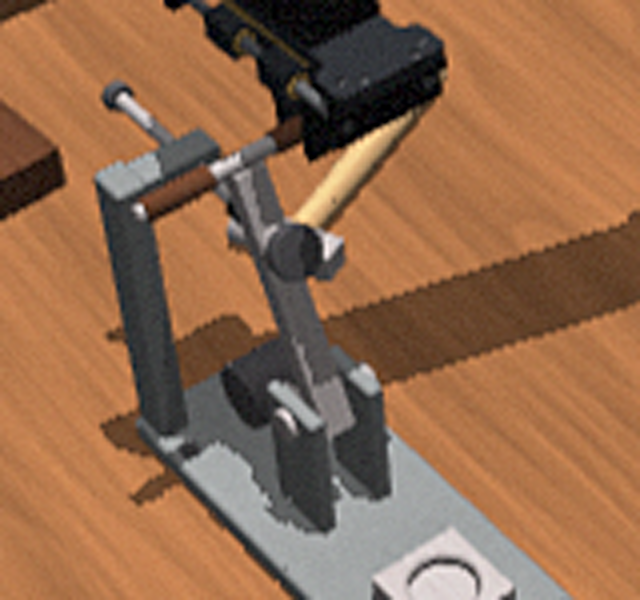

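The arm leans well back over the hinge, with the rubber hidden behind the beam at crop (240,210). I keep feeling forward.

```bash

python3 -m jog '[{"dp":[0,0.1,0.04],"twist":0,"fingers":0},{"dp":[0,0.1,0.04],"twist":0,"fingers":0}]' 18 >/dev/null; python3 arc.py
python3 -m jog '[{"dp":[0,0.1,0.04],"twist":0,"fingers":0},{"dp":[0,0.1,0.04],"twist":0,"fingers":0}]' 18 >/dev/null; python3 arc.py
python3 -m jog '[{"dp":[0,0.0,0.0],"twist":0,"fingers":0}]' 18 >/dev/null; python3 arc.py
```

```text
q 1.960 r 167.6mm  F_tan 1.88 F_rad 0.54 Fx -4.81  t 10.95 grip 0.0156
q 1.964 r 167.6mm  F_tan 0.59 F_rad 0.10 Fx -5.38  t 11.20 grip 0.0154
q 1.964 r 167.6mm  F_tan 0.90 F_rad 0.21 Fx -5.88  t 11.32 grip 0.0153
```

```bash

python3 -m jog '[{"dp":[0,0.06,0.02],"twist":0,"fingers":0},{"dp":[0,0.06,0.02],"twist":0,"fingers":0},{"dp":[0,0.06,0.02],"twist":0,"fingers":0}]' 18 >/dev/null; python3 arc.py
python3 -m jog '[{"dp":[0,0.06,0.02],"twist":0,"fingers":0},{"dp":[0,0.06,0.02],"twist":0,"fingers":0},{"dp":[0,0.06,0.02],"twist":0,"fingers":0}]' 18 >/dev/null; python3 arc.py
```

```text
q 1.965 r 167.6mm  F_tan -0.53 F_rad 0.50 Fx -5.41  t 11.70 grip 0.0158
q 1.967 r 167.5mm  F_tan -1.24 F_rad 1.39 Fx -6.03  t 12.07 grip 0.0151
```

```bash

python3 -m jog '[{"dp":[0,-0.03,0],"twist":0,"fingers":0.2},{"dp":[0,-0.03,0],"twist":0,"fingers":0.25},{"dp":[0,-0.03,0],"twist":0,"fingers":0.4},{"dp":[0,-0.03,0],"twist":0,"fingers":0.6},{"dp":[0,-0.03,-2],"twist":0,"fingers":0.6},{"dp":[0,-0.03,-6],"twist":0,"fingers":0.6}]'
python3 - <<'E'
from h import *
np.set_printoptions(precision=4,suppress=True)
for n in('scene','top'):
    c=grab(n,'d'); P=cloud(c); hsv=cv2.cvtColor(c['pixels'],cv2.COLOR_BGR2HSV).astype(int)
    # nest block light steel, top z .038
    m=(P[...,0]>.5)&(P[...,0]<.65)&(P[...,1]>-.08)&(P[...,1]<.04)&(c['pixels'].min(2)>120)
    k,L,st,ce=cv2.connectedComponentsWithStats(m.astype(np.uint8)); i=1+st[1:,4].argmax()
    m2=cv2.morphologyEx((L==i).astype(np.uint8),cv2.MORPH_CLOSE,np.ones((9,9)))
    v,u=np.nonzero(L==i); top=np.array([onz(c,a,b,.038)[:2] for a,b in zip(u,v)])*1e3
    r=cv2.minAreaRect(top.astype(np.float32)); print(n,'block',st[i,4],r)
    for nm,z in(('die top',.054),):
        w=(P[...,0]>.52)&(P[...,0]<.6)&(P[...,1]>.26)&(P[...,1]<.33)
        s=w&(P[...,2]>.045); X=np.array([onz(c,a,b,.054)[:2] for b,a in np.argwhere(s)])*1e3
        print(n,nm,s.sum(),cv2.minEnclosingCircle(X.astype(np.float32)),X.mean(0))
        f=w&(P[...,2]>.006)&(P[...,2]<.02); X=np.array([onz(c,a,b,.014)[:2] for b,a in np.argwhere(f)])*1e3
        print('foot',f.sum(),cv2.minEnclosingCircle(X.astype(np.float32)))
c=load('scene','d'); cv2.imwrite('pics/crd.png',cv2.resize(c['pixels'][140:320,200:360],None,fx=3,fy=3,interpolation=cv2.INTER_CUBIC))
E
```

```text
time_s: 12.82
tool_pos: [0.5345, -0.2059, 0.3123]
tool_rot: [-179.9, 0.2, 2.8]
force: [0.8, -0.2, 0.4]
grip_width: 0.0496
grasp_force: 0.0
scene block 1686 ((583.7439575195312, -8.661521911621094), (127.40592193603516, 123.60008239746094), 0.5627480745315552)
scene die top 88 ((559.0962524414062, 296.0437316894531), 13.713796615600586) [558.7932 295.4936]
foot 153 ((568.4892578125, 296.5799560546875), 43.96152877807617)
top block 1942 ((572.0477905273438, -20.20903778076172), (117.47225952148438, 126.68378448486328), 89.30177307128906)
top die top 59 ((554.8231201171875, 292.2243957519531), 11.202642440795898) [555.1708 292.2081]
foot 113 ((556.3839721679688, 297.46917724609375), 41.67240524291992)
```

View pics/crd.png

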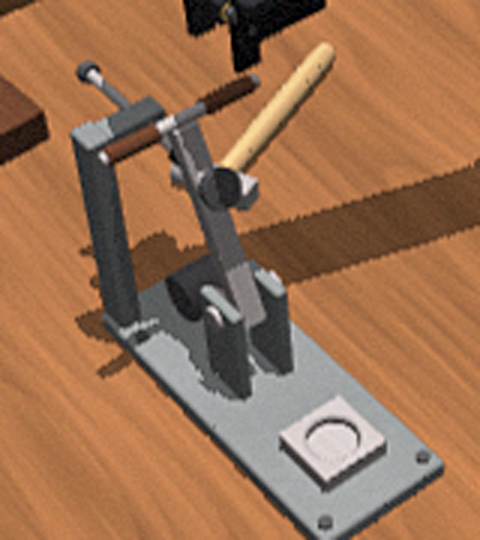

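The crop shows the arm resting against the stop by itself, clear of the gripper, with the nest open at crop (333,438). Next I get refined nest and die measurements.

```bash
cat > m3.py <<'E'
from h import *
np.set_printoptions(precision=2,suppress=True)
for n in('scene','top'):
    c=load(n,'d'); P=cloud(c); hsv=cv2.cvtColor(c['pixels'],cv2.COLOR_BGR2HSV).astype(int)
    def fit(lab,w,z):
        m=w.astype(np.uint8); k,L,st,ce=cv2.connectedComponentsWithStats(m); i=1+st[1:,4].argmax()
        cs,_=cv2.findContours((L==i).astype(np.uint8),cv2.RETR_CCOMP,cv2.CHAIN_APPROX_NONE)
        for q in cs:
            if len(q)<12: continue
            X=np.array([onz(c,a,b,z)[:2] for a,b in q[:,0]])*1e3
            A=np.c_[2*X,np.ones(len(X))]; s=np.linalg.lstsq(A,(X**2).sum(1),rcond=None)[0]
            r=cv2.minAreaRect(X.astype(np.float32))
            print(n,lab,'n',len(q),'circle',s[:2],np.sqrt(s[2]+s[:2]@s[:2]),'rect',np.round(r[0],1),np.round(r[1],1),round(r[2],1))
    b=(abs(P[...,0]-.576)<.05)&(abs(P[...,1]+.021)<.05)
    br=(c['pixels'].min(2)>150)&(hsv[...,1]<45)
    fit('block top',b&br&(P[...,2]>.031),.038)
    d=(abs(P[...,0]-.557)<.03)&(abs(P[...,1]-.294)<.03)
    fit('die top',d&br&(P[...,2]>.045),.054)
    fit('foot+all',d&(P[...,2]>.006)&(P[...,2]<.022)&br,.014)
E
python3 m3.py; python3 go.py .5565 .293 .11 2.8
```

```text
scene block top n 69 circle [575.45 -22.4 ] 34.9740327529301 rect [574.8 -22.6] [62.3 62.8] 2.4
scene block top n 57 circle [575.07 -22.09] 24.10756502149288 rect [575.5 -22.7] [49.6 48. ] 14.8
scene die top n 22 circle [556.29 293.34] 9.296910286875107 rect [556.6 293.3] [19.1 17.3] 8.5
scene foot+all n 58 circle [555.98 292.31] 16.37536317226313 rect [558.3 294.7] [31.1 36.5] 41.9
top block top n 91 circle [575.51 -22.1 ] 35.28970641005285 rect [575.8 -21.9] [63.5 63.4] 2.6
top block top n 66 circle [576.37 -21.02] 23.977691031912308 rect [575.7 -22.8] [49.3 49.5] 44.3
top die top n 19 circle [555.9  293.43] 9.204358989286533 rect [556.3 293.6] [17.  18.4] 45.3
top foot+all n 34 circle [555.48 293.29] 15.913368748643562 rect [547.4 290.3] [18.6 35.7] 22.2
pos [ 0.5375 -0.2064  0.318 ] rot [179.81  -0.42   2.77] F [ 0.83  0.02 -0.86]
dp [  4.15 -49.86  20.67] twist -0.03
```

```bash
python3 -c "
from cell import env;print(env.get_obs()['qpos'].round(1))"
python3 -m jog '[{"dp":[1,-6,1],"twist":0,"fingers":0.6},{"dp":[2,-12,3],"twist":0,"fingers":0.6},{"dp":[3,-18,5],"twist":0,"fingers":0.6},{"dp":[4,-24,6],"twist":0,"fingers":0.6},{"dp":[4.1,-30,6],"twist":0,"fingers":0.6},{"dp":[4.1,-36,6],"twist":0,"fingers":0.6},{"dp":[4.1,-42,6],"twist":0,"fingers":0.6},{"dp":[4.1,-48,6],"twist":0,"fingers":0.6}]'
python3 go.py .5562 .2934 .11 2.8; python3 -c "
from cell import env;print(env.get_obs()['qpos'].round(1))"
```

```text
[ 45.6   9.3 -31.   84.6   4.8  86.9 -72.6]
time_s: 13.92
tool_pos: [0.5531, 0.2769, 0.253]
tool_rot: [180.0, -0.0, 2.7]
force: [1.0, -0.9, 0.9]
grip_width: 0.0521
grasp_force: 0.0
pos [0.5531 0.2769 0.253 ] rot [ 1.7999e+02 -2.0000e-02  2.7200e+00] F [ 1.01 -0.9   0.92]
dp [ 0.38 -1.63 14.3 ] twist -0.08
[   8.1   19.6  -47.3   84.    14.4   82.6 -126.7]
```

```bash

python3 -m jog '[{"dp":[0.4,-1.6,1],"twist":-10,"fingers":0.6},{"dp":[0.4,-1.6,2],"twist":-20,"fingers":0.6},{"dp":[0.4,-1.6,4],"twist":-30,"fingers":0.6},{"dp":[0.4,-1.6,6],"twist":-40,"fingers":0.6},{"dp":[0.4,-1.6,8],"twist":-50,"fingers":0.6},{"dp":[0.4,-1.6,10],"twist":-60,"fingers":0.6},{"dp":[0.4,-1.6,12],"twist":-70,"fingers":0.6},{"dp":[0.4,-1.6,14],"twist":-80,"fingers":0.6}]'
python3 -m jog '[{"dp":[0,0,0],"twist":-10,"fingers":0.6},{"dp":[0,0,0],"twist":-10,"fingers":0.6}]'
python3 go.py .5562 .2934 .02 92.8
```

```text
time_s: 14.92
tool_pos: [0.5564, 0.2913, 0.1122]
tool_rot: [-180.0, -0.0, 83.1]
force: [0.1, 0.5, 0.5]
grip_width: 0.0523
grasp_force: 0.0
time_s: 15.18
tool_pos: [0.5562, 0.2914, 0.1126]
tool_rot: [-179.9, -0.0, 92.6]
force: [0.7, 0.0, 0.6]
grip_width: 0.0522
grasp_force: 0.0
pos [0.5562 0.2914 0.1126] rot [-1.7993e+02 -3.0000e-02  9.2650e+01] F [0.71 0.01 0.6 ]
dp [0.2  0.02 9.26] twist -0.15
```

```bash

python3 -m jog '[{"dp":[0.2,0,3],"twist":0,"fingers":0.6},{"dp":[0.2,0,6],"twist":0,"fingers":0.6},{"dp":[0.2,0,9.2],"twist":0,"fingers":0.6},{"dp":[0.2,0,9.2],"twist":0,"fingers":0.6},{"dp":[0.2,0,9.2],"twist":0,"fingers":0.1},{"dp":[0.2,0,9.2],"twist":0,"fingers":0.1},{"dp":[0.2,0,9.2],"twist":0,"fingers":0.1},{"dp":[0.2,0,9.2],"twist":0,"fingers":0.1}]' 25
python3 -m jog '[{"dp":[0,0,0],"twist":0,"fingers":0.1},{"dp":[0,0,-3],"twist":0,"fingers":0.1},{"dp":[0,0,-8],"twist":0,"fingers":0.1},{"dp":[0,0,-12],"twist":0,"fingers":0.1}]' 25
python3 go.py .5756 -.0222 .14 92.8
```

```text
time_s: 16.18
tool_pos: [0.5566, 0.2936, 0.022]
tool_rot: [180.0, -0.0, 92.7]
force: [0.9, -0.3, 1.7]
grip_width: 0.0212
grasp_force: 25.0
time_s: 16.68
tool_pos: [0.5561, 0.2934, 0.1423]
tool_rot: [-180.0, 0.0, 92.8]
force: [1.0, -0.0, -2.0]
grip_width: 0.0213
grasp_force: 25.0
pos [0.5561 0.2934 0.1423] rot [-179.98    0.     92.76] F [ 1.02 -0.03 -2.  ]
dp [-31.61   0.42   0.23] twist -0.04
```

```bash

python3 -m jog '[{"dp":[-2,0,0],"twist":0,"fingers":0.1},{"dp":[-7,0.1,0],"twist":0,"fingers":0.1},{"dp":[-12,0.2,0],"twist":0,"fingers":0.1},{"dp":[-17,0.3,0],"twist":0,"fingers":0.1},{"dp":[-22,0.4,0],"twist":0,"fingers":0.1},{"dp":[-27,0.4,0],"twist":0,"fingers":0.1},{"dp":[-30.5,0.4,0],"twist":0,"fingers":0.1},{"dp":[-31.6,0.4,0],"twist":0,"fingers":0.1}]' 25
python3 -m jog '[{"dp":[0,0,4],"twist":0,"fingers":0.1},{"dp":[0,0,6],"twist":0,"fingers":0.1},{"dp":[0,0,6],"twist":0,"fingers":0.1}]' 25
python3 go.py .5756 -.0222 .05 92.8
python3 - <<'E'
from h import *
c=grab('scene','e'); cv2.imwrite('pics/cre.png',cv2.resize(c['pixels'][210:330,250:380],None,fx=4,fy=4,interpolation=cv2.INTER_CUBIC))
E
```

```text
time_s: 17.68
tool_pos: [0.5751, -0.0256, 0.1404]
tool_rot: [-179.9, 0.1, 92.5]
force: [-0.3, 1.1, -1.3]
grip_width: 0.0209
grasp_force: 25.0
time_s: 18.05
tool_pos: [0.574, -0.0207, 0.0798]
tool_rot: [-179.8, -0.1, 92.9]
force: [0.0, 0.3, -2.9]
grip_width: 0.0208
grasp_force: 25.0
pos [ 0.574  -0.0207  0.0798] rot [-1.798e+02 -6.000e-02  9.288e+01] F [ 0.02  0.25 -2.85]
dp [-0.16  0.16  2.98] twist 0.08
```

View pics/cre.png

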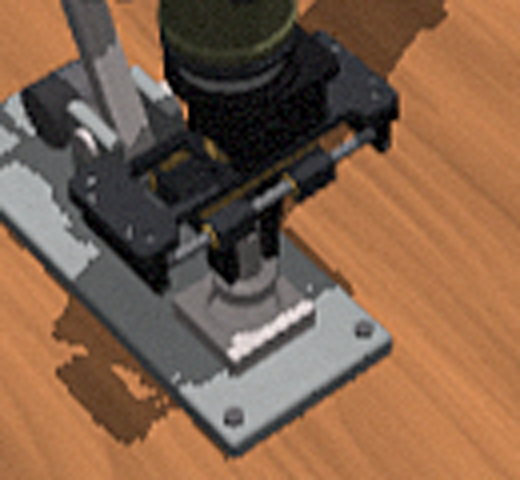

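The crop shows the die held upright just above the nest at crop (245,285), with the gripper clear of the arm. I correct sideways, then lower.

```bash

python3 -m jog '[{"dp":[-0.15,0.15,0.5],"twist":0,"fingers":0.1},{"dp":[-0.15,0.15,1.5],"twist":0,"fingers":0.1},{"dp":[-0.15,0.15,1.5],"twist":0,"fingers":0.1},{"dp":[-0.15,0.15,1.5],"twist":0,"fingers":0.1}]' 25
python3 go.py .5756 -.0222 .05 92.8
```

```text
time_s: 18.6
tool_pos: [0.5772, -0.0233, 0.0664]
tool_rot: [180.0, -0.0, 92.8]
force: [0.3, 0.0, -1.8]
grip_width: 0.021
grasp_force: 25.0
pos [ 0.5772 -0.0233  0.0664] rot [180.    -0.    92.76] F [ 0.35  0.01 -1.83]
dp [ 0.12 -0.15  1.64] twist -0.04
```

```bash

python3 -m jog '[{"dp":[0.1,-0.15,0.2],"twist":0,"fingers":0.1},{"dp":[0.1,-0.15,0.6],"twist":0,"fingers":0.1},{"dp":[0.1,-0.15,0.9],"twist":0,"fingers":0.1},{"dp":[0.1,-0.15,0.9],"twist":0,"fingers":0.1}]' 25
python3 go.py .5756 -.0222 .05 92.8
```

```text
time_s: 19.1
tool_pos: [0.5753, -0.0226, 0.057]
tool_rot: [-180.0, -0.0, 92.8]
force: [-1.0, 0.1, -1.9]
grip_width: 0.0214
grasp_force: 25.0
pos [ 0.5753 -0.0226  0.057 ] rot [-179.96   -0.     92.75] F [-0.96  0.14 -1.9 ]
dp [0.03 0.03 0.7 ] twist -0.05
```

Underside is at about 35 mm, inside the mouth with no contact force. Continue down.

```bash

python3 -m jog '[{"dp":[0,0,0.3],"twist":0,"fingers":0.1},{"dp":[0,0,0.5],"twist":0,"fingers":0.1},{"dp":[0,0,0.65],"twist":0,"fingers":0.1},{"dp":[0,0,0.7],"twist":0,"fingers":0.1},{"dp":[0,0,0.7],"twist":0,"fingers":0.1}]' 25
python3 go.py .5756 -.0222 .05 92.8
```

```text
time_s: 19.73
tool_pos: [0.5755, -0.0225, 0.0503]
tool_rot: [-180.0, 0.0, 92.8]
force: [-0.8, 0.1, -1.9]
grip_width: 0.021
grasp_force: 25.0
pos [ 0.5755 -0.0225  0.0503] rot [-180.      0.     92.76] F [-0.83  0.11 -1.95]
dp [0.03 0.01 0.03] twist -0.04
```

```bash

python3 -m jog '[{"dp":[0,0,0.1],"twist":0,"fingers":0.1},{"dp":[0,0,0.1],"twist":0,"fingers":0.1}]' 25|grep -E 'pos|force'
python3 -m jog '[{"dp":[0,0,0.1],"twist":0,"fingers":0.1},{"dp":[0,0,0.1],"twist":0,"fingers":0.1}]' 25|grep -E 'pos|force'
```

```text
tool_pos: [0.5757, -0.0224, 0.0499]
force: [-1.8, -0.8, 3.5]
grasp_force: 25.0
tool_pos: [0.5758, -0.0225, 0.0499]
force: [-4.7, 0.3, 11.3]
grasp_force: 25.0
```

On the floor at TCP 0.050, as predicted for fully home. Release and retreat.

```bash

python3 -m jog '[{"dp":[0,0,-0.15],"twist":0,"fingers":0.1},{"dp":[0,0,-0.15],"twist":0,"fingers":0.3},{"dp":[0,0,-0.15],"twist":0,"fingers":0.5},{"dp":[0,0,-0.15],"twist":0,"fingers":0.6},{"dp":[0,0,-0.15],"twist":0,"fingers":0.6},{"dp":[0,0,-4],"twist":0,"fingers":0.6},{"dp":[0,0,-10],"twist":0,"fingers":0.6}]'
python3 -m jog '[{"dp":[6,0,-3],"twist":0,"fingers":0.6},{"dp":[12,0,-6],"twist":0,"fingers":0.6},{"dp":[18,0,-6],"twist":0,"fingers":0.6},{"dp":[24,0,-6],"twist":0,"fingers":0.6},{"dp":[24,0,-6],"twist":0,"fingers":0.6}]'
python3 - <<'E'
from h import *
np.set_printoptions(precision=1,suppress=True)
for n in('top','scene'):
    c=grab(n,'f'); P=cloud(c)
    w=(abs(P[...,0]-.576)<.02)&(abs(P[...,1]+.022)<.02)&(P[...,2]>.06)
    print(n,w.sum(),P[w].mean(0)*1e3,np.percentile(P[w][:,2],[50,95])*1e3)
    h=(abs(P[...,0]-.58)<.1)&(P[...,1]<-.15)&(P[...,1]>-.3)&(P[...,2]>.2)&(P[...,2]<.28)&(cv2.cvtColor(c['pixels'],cv2.COLOR_BGR2HSV)[...,1]>90)
    print('sleeves',h.sum(),P[h].mean(0)*1e3)
cv2.imwrite('pics/crf.png',cv2.resize(load('scene','f')['pixels'][130:430,200:480],None,fx=2,fy=2))
E
```

```text
time_s: 21.1
tool_pos: [0.5741, -0.0227, 0.1478]
tool_rot: [-179.8, -0.1, 92.8]
force: [1.4, -0.2, 0.7]
grip_width: 0.0518
grasp_force: 0.0
time_s: 21.72
tool_pos: [0.561, 0.2252, 0.2091]
tool_rot: [180.0, -0.2, 93.4]
force: [-0.5, -0.5, -0.3]
grip_width: 0.0522
grasp_force: 0.0
top 68 [574.6 -22.3  81.2] [82.8 85.9]
sleeves 325 [ 585.9 -205.6  270.7]
scene 96 [578.6 -18.3  76.3] [79.2 84.7]
sleeves 272 [ 588.5 -203.1  266.4]
```

View pics/crf.png

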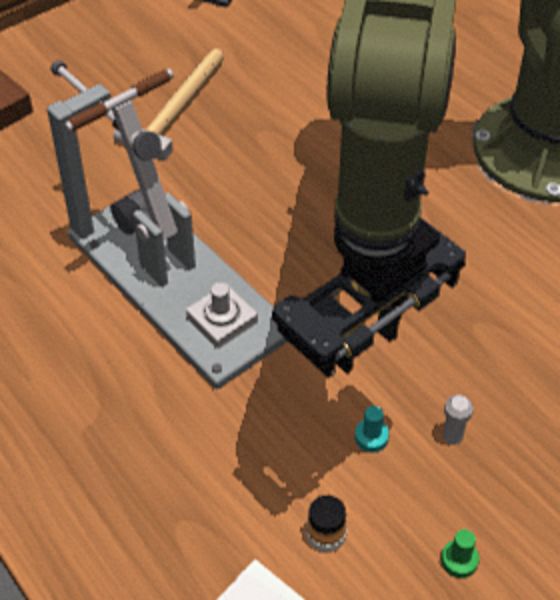

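The crop shows the die seated upright in the nest at crop (221,303), top at about 82 mm as expected. The arm is open on its stop, and the bystanders and look-alikes are untouched.

```bash
python3 -c "
from cell import env;print(env.sign_off())"
```

```text
the job is handed in; nothing more can be done
None
```

The press arm rests open by itself on its rubber stop, the steel die stands fully home in the nest, and the punch, jar, hammer and look-alikes were left alone; I handed the job in at about 22 s of the 72 s allowed, and no verdict came back.

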